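# Screw home the canister lid that was left standing proud

### The arm

A 6-joint arm with a two-finger parallel gripper is mounted at the origin on a cart in front of the work surface, level with it; the furniture and walls round the work are solid. World frame = base frame: x ahead of the robot, y to its left, z up, the work surface at z = 0. Lengths are in mm, angles in rad, forces in N, time in s.
With the tool pointing down it reaches from about 350 to 875 mm from the base axis. Payload 4.2 kg.
Tool frame: the origin (TCP) lies midway between the tips of the shut fingers; the grasp point (between the pads) lies 19 mm behind it (arm.tcp_to_grasp is the distance from the TCP to the grasp point, in mm); z points along the fingers, y is the line along which they close (so a half turn about z gives the same grasp; the last joint's range is limited). The gripper opens to 85 mm and grips with 20 to 120 N. Pads are 22 mm wide; open, the fingers measure 114 mm over their backs; the gripper's body (76 mm by 85 mm) begins 54 mm behind the grasp point. The pads swing forward as they close: fully open they stand 13 mm farther back than shut.
Start: joints at [-1.076, 0.385, 0.008, 0, -1.194, -0.259], TCP at [146.03, -607.679, 231.312] pointing down, gripper open.
Joint ranges: [-3.14, 3.14], [-1.21, 2.06], [-1.07, 1.41], [-3.16, 2.05], [-2.99, -0.16], [-3.1, 3.1]. Speed limits (rad/s): [2.79, 2.79, 3.14, 3.14, 3.14, 3.14].

### API

Orientations are given as a unit quaternion [x, y, z, w].
In Python, from bench import arm, imaging, job, models gives the robot as it stands.
- The arm moves only by the tool arm_command, never from a script. Its argument "rows" is a list of rows, each an object with "grip": the opening, from 0 (shut) to 1 (fully open); "linear": the shift along the tool's x, y, z in mm, a list of three; "rot": the turn, a rotation vector about the tool's x, y, z in rad, a list of three. In form: [{"grip": grip, "linear": [tx, ty, tz], "rot": [rx, ry, rz]}, ...]. A call has 1 to 10 rows; each row is the pose to reach, as a shift and turn from the pose commanded when the call began, along the tool's axes at that moment; what a row does not reach only later rows make up. A row lasts 1/8 s, in which the tool goes at most 62.5 mm and 10.7 degrees, less where a joint would pass 70% of its speed; a pose out of reach is approached as far as the arm can. A call with a gripper value outside its range is refused whole. The fingers move at their own pace and stop on an object; the grip force is fixed at half the most. Time passes only in rows, so rows that repeat a pose let the fingers close. It gives the time, the measured TCP pose, the force, the opening and the grip force at its end, in the units of the state.
- arm.read_state(): the state, without advancing time (a new reading comes with each control period).
- imaging.get_image(name): name is "scene" or "top" or "wrist"; returns a dict with "frame" (480x640x3 uint8, red, green, blue), "fx", "fy", "cx", "cy" (pixels), "extrinsics" (4x4, takes a point from world to camera coordinates); the wrist camera has in their place "T_tool_cam" (4x4, takes a point from camera to tool coordinates, whose origin is the TCP and whose axes are the flange's). Camera axes: x right, y down, z forward; pixel columns grow to the right and rows downward; lengths in mm; the calibration is good to about 2 mm. A picture is of the moment at which its call begins: read the wrist's pose just before it. There is no depth.
- job.job_done(): hands the job in; it is judged then, once.
Trained networks look in a picture, given as the dict that the camera call returned (one of the last four; its "shot" number tells which), for a name from the list of things; names that differ only in an ending like _2 or _b are one class to them, and where a whole thing is asked for, a point or a joint stands for the part that bears it (a point fixed in the world has none). Each returns a list of dicts, best first, with "score" (0 to 1); they miss things now and then, are a little off and sometimes report something else, mostly with a low value. They report only what shows in the picture. A call takes as long as a camera call. They do not tell look-alikes from the thing itself.
- models.spot_in(picture, query): "rect" ([left, top, right, bottom] in pixels, round what is visible of it).
- models.tip_of(picture, query): "pixel" ([column, row] in pixels: a listed point, or the origin of a listed thing).
The state is a dict: "clock": time; "joints": joint angles; "joint_vel": joint speeds; "joint_efforts": joint torques, N m; "position": TCP position; "ee_rot": TCP orientation; "contact_force": force on the tool from outside, world axes, zero at the start; "wrist_torque": the same for the moment, N m; "gripper_width": finger opening in mm; "grasp_force": force on a finger pad.
Only numpy, scipy, OpenCV 4.12 (cv2) and the standard library are available. Lean on these libraries where they do the work, as an engineer would, in place of code of your own. Each camera call takes 0.05 s, during which the arm holds its last target. There are 200 camera calls.

### The job

Three steel canisters stand on the worktop and one of them has its white lid just resting on top of the thread, standing proud of the shoulder. Turn that lid back (anticlockwise from above) until it drops into the thread, then screw it forward (clockwise) fully home, so that the black bar on it lines up with the ribs on the canister's shoulder, and let go.

Things in the scene. Friction and masses are not known exactly. Their poses are not given: they have to be found in the camera images.
- canister: Round steel canister, 108 mm across, stuck to the worktop; the one of three alike whose lid stands proud. Origin: centre of its underside. Shoulder 80 mm up, black threaded neck to 99.5 mm. Two black ribs on the shoulder (9 x 4 mm, 48 mm from the axis, on its +x and -x sides) mark the lid's closed direction; the neighbours' lids are home.
- drop_mark (a point): One of two round black studs (8 mm across, opposite each other, 48 mm from the axis) on the canister's shoulder, 60 degrees anticlockwise from the ribs (canister x), 80 mm up. With the bar pointing at it within 12 degrees, the lid can drop 9 mm: let it down or press lightly there. Once dropped, a stop blocks turning back more than 14 degrees past it.
- lid: Loose white lid, 84 mm across, 0.12 kg, three lugs inside. Origin: centre of the skirt's lower edge, z up; top 24 mm above it, a pad to 25.5. Starts level on the thread, 94 mm above the canister's origin, bar within 16 degrees of the ribs. After the drop it sinks 3 mm more over 60 degrees clockwise to the stop: 82 mm up, lid x along canister x (either way). Play: 2.5 mm up, 2 mm sideways.
- lid_bar (a point): Centre of the black bar on top of the lid, on the lid's axis, 40 mm above the lid's origin: a flat-sided bar 60 mm long along the lid's x, 14 mm thick along its y, from 25.5 to 55 mm above the lid's origin. Grip it from above across its thickness; it turns with little torque.
There are look-alikes about, which are no part of the job. Leave any turquoise look-alike of the lid alone.

How it is judged:
By the outcome, as a careful person would: the job done as asked, in the order asked, and still so for the second after the job is handed in, with the robot touching nothing.
It also fails if it takes over 35 s, if anything falls off the work surface, if the arm or the gripper's body presses on something with over 40 N, if the wrist force passes 120 N, or if a joint passes its speed limit or range.

## Working session

There is one attempt and no reset: what is moved stays moved. The work goes in short steps, Python scripts to look and compute and a tool call to move; the robot and the scene stay as the last step left them, time stands still between calls to the robot, and variables do not carry over. Pictures are saved under pics/ and viewed, at most 10 in all, crops included, and the job is handed in when it is done.

Besides the shell and the picture viewer there is one more tool, called after "Request:" by a JSON object that holds its "op" and its "data", one argument or row to a line. arm_command: Moves the arm, as the interface text tells. Its arguments: {"type":"object","properties":{"rows":{"type":"array"}},"required":["rows"]}

```bash
mkdir -p pics
cat > h.py <<'E'
import numpy as np,cv2
from bench import arm,imaging,job,models
from scipy.spatial.transform import Rotation as R
def cam(im,s=None):
    if 'extrinsics' in im: return np.linalg.inv(np.array(im['extrinsics']))
    T=np.eye(4);T[:3,:3]=R.from_quat(s['ee_rot']).as_matrix();T[:3,3]=s['position']
    return T@np.array(im['T_tool_cam'])
def ray(im,px,z,s=None):
    C=cam(im,s);d=C[:3,:3]@[(px[0]-im['cx'])/im['fx'],(px[1]-im['cy'])/im['fy'],1]
    return C[:3,3]+d*(z-C[2,3])/d[2]
def proj(im,P,s=None):
    q=np.linalg.inv(cam(im,s))@np.r_[P,1];return [q[0]/q[2]*im['fx']+im['cx'],q[1]/q[2]*im['fy']+im['cy']]
def save(im,n,box=None,f=1):
    a=im['frame'][:,:,::-1]
    if box: a=a[box[1]:box[3],box[0]:box[2]]
    cv2.imwrite('pics/'+n,cv2.resize(a,None,fx=f,fy=f,interpolation=cv2.INTER_CUBIC))
E
python3 - <<'E'
from h import *
s=arm.read_state();print(s)
ims={}
for n in('scene','top'):
    im=ims[n]=imaging.get_image(n);save(im,n+'.png')
    for q in('lid_bar','drop_mark'):
        print(n,q,[(np.round(d['pixel']),round(d['score'],2),np.round(ray(im,d['pixel'],134 if q=='lid_bar' else 80))) for d in models.tip_of(im,q)])
    print(n,[(np.round(d['rect']),round(d['score'],2)) for d in models.spot_in(im,'lid')])
cv2.imwrite('pics/both.png',cv2.resize(np.hstack([ims[n]['frame'][:,:,::-1] for n in ims]),(800,300)))
E
```

```text
{'clock': 0.0, 'joints': array([-1.07640216e+00,  3.85561882e-01,  6.60981499e-03, -5.31311710e-04,
       -1.19401393e+00, -2.58601504e-01]), 'joint_vel': array([ 0.00119461,  0.00178608, -0.00195215,  0.00059158,  0.00089514,
       -0.00085967]), 'joint_efforts': array([-6.32257488e-04, -3.92289770e+01,  1.88391173e+01,  4.18621883e+00,
       -4.76477449e-03,  8.01366951e-06]), 'position': array([ 145.8929839 , -607.11710088,  230.20732209]), 'ee_rot': array([-1.17526001e-01,  9.93069182e-01,  1.09963467e-03, -1.69237051e-04]), 'contact_force': array([-0.47227256,  0.61790958,  0.07326694]), 'wrist_torque': array([ 0.0203189 ,  0.01728407, -0.01508601]), 'grasp_force': 0.0, 'gripper_width': 85.55454174784042}
scene lid_bar [(array([379., 198.]), 0.92, array([ 486., -241.,  134.]))]
scene drop_mark [(array([358., 213.]), 0.78, array([ 508., -195.,   80.]))]
scene [(array([362., 184., 393., 219.]), 0.85)]
top lid_bar [(array([401., 230.]), 0.92, array([ 499., -241.,  134.])), (array([448., 271.]), 0.85, array([ 399., -348.,  134.]))]
top drop_mark [(array([385., 227.]), 0.71, array([ 518., -209.,   80.]))]
top [(array([382., 219., 419., 256.]), 0.83), (array([429., 258., 464., 287.]), 0.62)]
```

View pics/top.png

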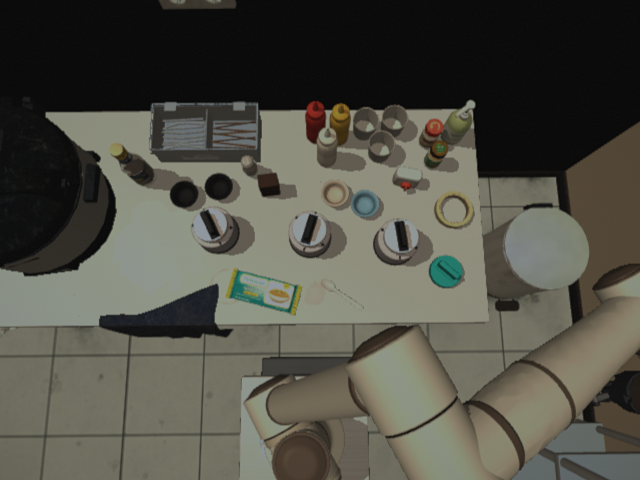

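View pics/scene.png

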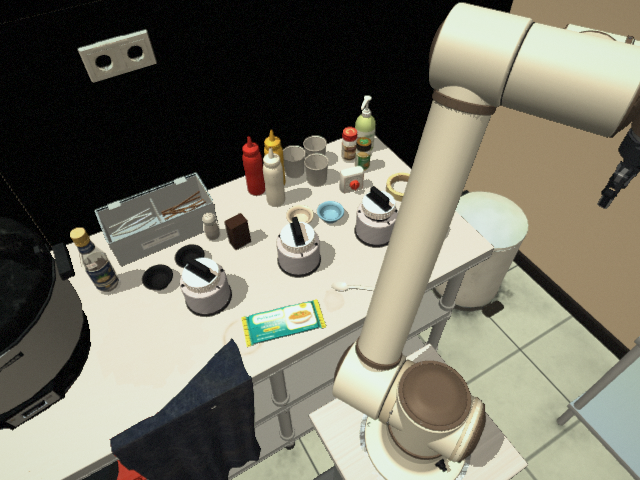

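The canisters stand at about (213,228), (311,232) and (400,238) in the top view. I'll enlarge them to see which lid is proud.

Run:
```python
from h import *
S=cv2.imread('pics/scene.png');T=cv2.imread('pics/top.png')
f=lambda I,x,y:cv2.resize(I[y-32:y+32,x-32:x+32],(266,266),interpolation=cv2.INTER_CUBIC)
cv2.imwrite('pics/c.png',np.vstack([np.hstack([f(S,*p) for p in((206,285),(298,245),(376,212))]),np.hstack([f(T,*p) for p in((213,228),(311,232),(400,238))])]))
im=imaging.get_image('top')
for p in((208,223),(311,228),(402,234)): print(ray(im,p,134))
print(cam(im)[:3,3])
```

```text
[520.22131155 227.45814556 134.        ]
[505.85862203 -22.33518009 134.        ]
[ 489.28147474 -242.41289763  134.        ]
[ 251.54245411  -37.05666933 1278.29480825]
```

View pics/c.png

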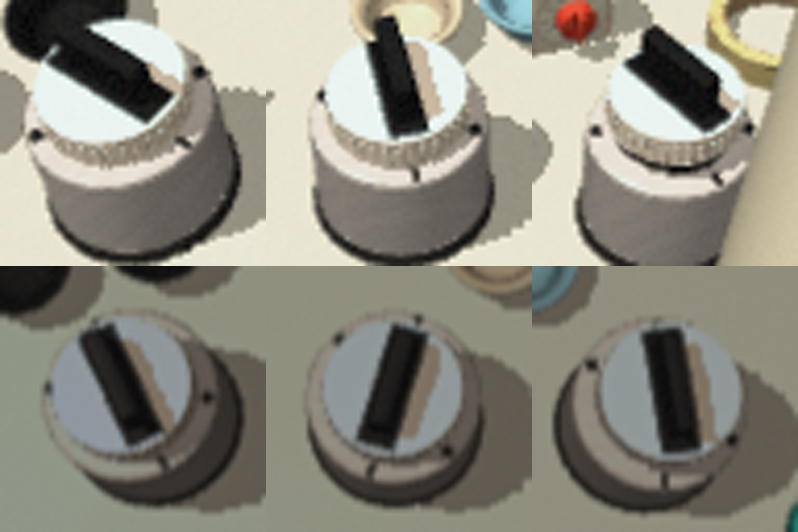

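The right canister's lid is proud: its black neck shows in the scene crop, and the network puts the lid there too. Its ribs run roughly along world x, with the bar about 8–10° anticlockwise of them. I'll move above it.

Request:
{"op": "arm_command", "data": {
  "rows": [
    {"grip": 0.7,"linear": [-424,275,-50],"rot": [0,0,0]},
    {"grip": 0.7,"linear": [-424,275,-50],"rot": [0,0,0]},
    {"grip": 0.7,"linear": [-424,275,-50],"rot": [0,0,0]},
    {"grip": 0.7,"linear": [-424,275,-50],"rot": [0,0,0]},
    {"grip": 0.7,"linear": [-424,275,-50],"rot": [0,0,0]},
    {"grip": 0.7,"linear": [-424,275,-50],"rot": [0,0,0]},
    {"grip": 0.7,"linear": [-424,275,-50],"rot": [0,0,0]},
    {"grip": 0.7,"linear": [-424,275,-50],"rot": [0,0,0]},
    {"grip": 0.7,"linear": [-424,275,-50],"rot": [0,0,0]},
    {"grip": 0.7,"linear": [-424,275,-50],"rot": [0,0,0]}
  ]
}}

```text
clock: 1.7
position: [494.1, -240.8, 281.1]
ee_rot: [-0.118, 0.993, 0.0, -0.0]
contact_force: [-0.1, -0.2, -0.7]
gripper_width: 60.0
grasp_force: 0.0
```

Run:
```python
from h import *
s=arm.read_state();im=imaging.get_image('wrist');save(im,'w1.png')
print(s['clock'],s['position'],s['ee_rot'],s['joints'],s['gripper_width'],cam(im,s))
for q,z in(('lid_bar',134),('drop_mark',80),('lid',94),('canister',0)):
  print(q,[(np.round(d['pixel']),round(d['score'],2),np.round(ray(im,d['pixel'],z,s),1)) for d in models.tip_of(im,q)])
```

```text
1.7 [ 494.12571542 -240.81601007  281.13461729] [-1.18214369e-01  9.92988064e-01  8.29909600e-05 -2.46004779e-04] [-1.58525622e-01  2.24315581e-01 -9.52462739e-02 -2.64291169e-05
 -1.25175312e+00 -1.17527950e+00] 60.007545936344336 [[-2.35266957e-01  9.35375785e-01  2.64048479e-01  4.27862782e+02]
 [ 9.71930783e-01  2.26449166e-01  6.38069595e-02 -2.57631607e+02]
 [-1.10073065e-04  2.71648514e-01 -9.62396526e-01  4.24181660e+02]
 [ 0.00000000e+00  0.00000000e+00  0.00000000e+00  1.00000000e+00]]
lid_bar [(array([206.,  90.]), 0.98, array([ 417.3, -346.7,  134. ])), (array([318., 216.]), 0.59, array([ 490.3, -243.9,  134. ]))]
drop_mark [(array([356., 233.]), 0.69, array([ 509.6, -200.8,   80. ]))]
lid [(array([218.,  95.]), 0.84, array([ 417. , -348.6,   94. ])), (array([320., 204.]), 0.58, array([ 487.8, -242. ,   94. ]))]
canister []
```

View pics/w1.png

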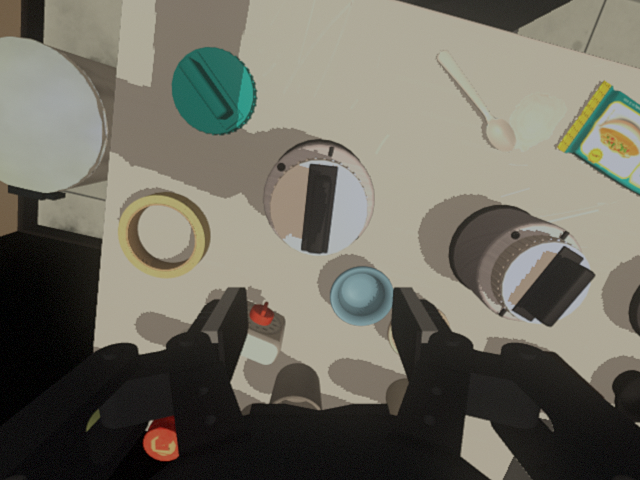

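The wrist view shows the lid's bar from about (321,167) to (317,250), a rib at (331,152) and a stud at (281,167). Next I'll compute the directions.

Run:
```python
from h import *
s=arm.read_state();im=imaging.get_image('wrist')
a=im['frame'].max(axis=2)
m=np.zeros_like(a);m[140:262,260:380]=(a[140:262,260:380]<60)
n,l,st,c=cv2.connectedComponentsWithStats(m)
for i in range(1,n):
  if st[i,4]>8: print(st[i],c[i].round(1),ray(im,c[i],80,s).round(1))
k=l==1+np.argmax(st[1:,4])
cn,_=cv2.findContours(k.astype(np.uint8),0,2)
P=np.array([ray(im,p,149,s)[:2] for p in cn[0][:,0]])
r=cv2.minAreaRect(P.astype(np.float32));print(r)
# white top disc z=118
w=(im['frame'].min(axis=2)>120)&(np.hypot(*(np.indices(a.shape)-np.array([205,320])[:,None,None]))<60)
save(im,'w2.png',(250,130,390,270),4)
```

```text
[281 141  72  20 121] [314.7 146. ] [ 438.1 -260.5   80. ]
[330 149   4   8  19] [331.4 152.9] [ 440.5 -244.2   80. ]
[279 165   7   8  45] [282.  168.2] [ 464.6 -285.4   80. ]
[ 303  166   35   89 1997] [319.1 208.8] [ 494. -243.   80.]
((482.577392578125, -245.27252197265625), (68.01680755615234, 20.225717544555664), 7.189829349517822)
```

View pics/w2.png

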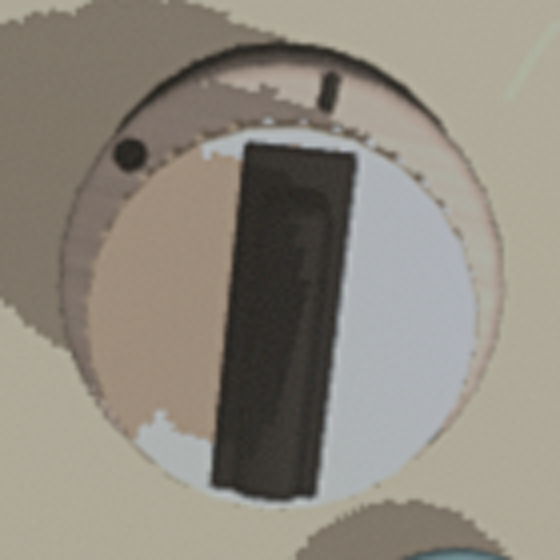

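Canister axis is about (488.5, −243.5) with yaw near 0°, and the bar's yaw is about 7°. I'll align, descend and grip.

Request:
{"op": "arm_command", "data": {
  "rows": [
    {"grip": 0.6,"linear": [6,-1,60],"rot": [0,0,0.113]},
    {"grip": 0.6,"linear": [6,-1,110],"rot": [0,0,0.113]},
    {"grip": 0.6,"linear": [6,-1,140],"rot": [0,0,0.113]},
    {"grip": 0.6,"linear": [6,-1,157],"rot": [0,0,0.113]},
    {"grip": 0.6,"linear": [6,-1,157],"rot": [0,0,0.113]},
    {"grip": 0.14,"linear": [6,-1,157],"rot": [0,0,0.113]},
    {"grip": 0.1,"linear": [6,-1,157],"rot": [0,0,0.113]},
    {"grip": 0.1,"linear": [6,-1,157],"rot": [0,0,0.113]},
    {"grip": 0.1,"linear": [6,-1,157],"rot": [0,0,0.113]},
    {"grip": 0.1,"linear": [6,-1,157],"rot": [0,0,0.113]}
  ]
}}

```text
clock: 3.25
position: [489.2, -243.9, 125.6]
ee_rot: [-0.062, 0.998, -0.001, 0.001]
contact_force: [-0.9, 0.0, 5.0]
gripper_width: 12.8
grasp_force: 61.0
```

Run:
```python
from h import *
s=arm.read_state();print({k:np.round(v,3) for k,v in s.items()})
```

```text
{'clock': np.float64(3.25), 'joints': array([-1.650e-01,  3.540e-01, -3.330e-01,  1.000e-03, -8.820e-01,
       -1.283e+00]), 'joint_vel': array([-0.001, -0.   , -0.   ,  0.001, -0.001, -0.001]), 'joint_efforts': array([  0.056, -31.457,  14.159,   2.889,   0.228,   0.038]), 'position': array([ 489.182, -243.905,  125.613]), 'ee_rot': array([-0.062,  0.998, -0.001,  0.001]), 'contact_force': array([-0.899,  0.018,  4.968]), 'wrist_torque': array([ 0.155,  0.185, -0.086]), 'grasp_force': np.float64(60.991), 'gripper_width': np.float64(12.795)}
```

Request:
{"op": "arm_command", "data": {
  "rows": [
    {"grip": 0.1,"linear": [0,0,0],"rot": [0,0,-0.15]},
    {"grip": 0.1,"linear": [0,0,0],"rot": [0,0,-0.3]},
    {"grip": 0.1,"linear": [0,0,0],"rot": [0,0,-0.45]},
    {"grip": 0.1,"linear": [0,0,0],"rot": [0,0,-0.6]},
    {"grip": 0.1,"linear": [0,0,0],"rot": [0,0,-0.75]},
    {"grip": 0.1,"linear": [0,0,0],"rot": [0,0,-0.87]},
    {"grip": 0.1,"linear": [0,0,0],"rot": [0,0,-0.92]},
    {"grip": 0.1,"linear": [0,0,0],"rot": [0,0,-0.92]}
  ]
}}

```text
clock: 4.25
position: [488.0, -243.4, 123.7]
ee_rot: [-0.498, 0.867, 0.001, -0.0]
contact_force: [-0.3, 0.7, -0.7]
gripper_width: 12.9
grasp_force: 60.1
```

Run:
```python
from h import *
s=arm.read_state();print({k:np.round(v,3) for k,v in s.items()})
print(R.from_quat(s['ee_rot']).as_matrix()[:,0])
im=imaging.get_image('wrist');save(im,'w3.png')
```

```text
{'clock': np.float64(4.25), 'joints': array([-0.165,  0.356, -0.335, -0.001, -0.881, -0.363]), 'joint_vel': array([ 0.002,  0.001,  0.002,  0.003, -0.001, -0.013]), 'joint_efforts': array([ 1.0000e-03, -3.5136e+01,  1.6017e+01,  3.6140e+00, -2.0000e-03,
        8.5000e-02]), 'position': array([ 487.964, -243.355,  123.748]), 'ee_rot': array([-0.498,  0.867,  0.001, -0.   ]), 'contact_force': array([-0.322,  0.682, -0.74 ]), 'wrist_torque': array([ 0.003,  0.034, -0.041]), 'grasp_force': np.float64(60.122), 'gripper_width': np.float64(12.926)}
[-5.04527874e-01 -8.63395403e-01  4.82997384e-05]
```

View pics/w3.png

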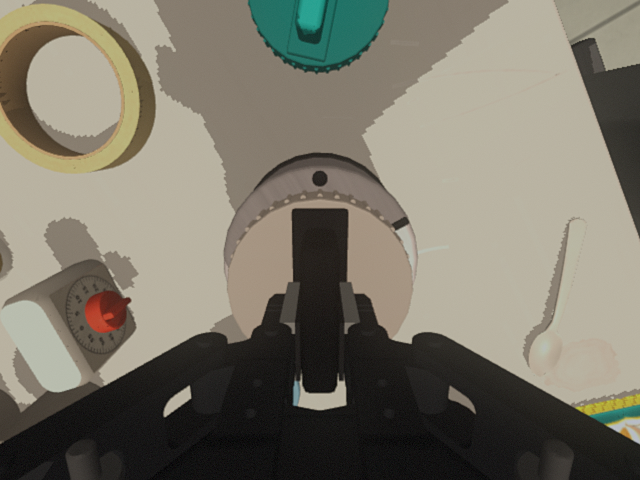

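The bar points straight at the stud at (320,178), and the contact force has gone to zero. Now I'll lower it.

Request:
{"op": "arm_command", "data": {
  "rows": [
    {"grip": 0.1,"linear": [0,0,3],"rot": [0,0,0]},
    {"grip": 0.1,"linear": [0,0,6],"rot": [0,0,0]},
    {"grip": 0.1,"linear": [0,0,8],"rot": [0,0,0]},
    {"grip": 0.1,"linear": [0,0,9],"rot": [0,0,0]},
    {"grip": 0.1,"linear": [0,0,9],"rot": [0,0,0]}
  ]
}}

```text
clock: 4.92
position: [488.3, -243.6, 116.2]
ee_rot: [-0.498, 0.867, -0.0, -0.0]
contact_force: [-2.0, 1.6, 5.4]
gripper_width: 12.7
grasp_force: 61.1
```

It has dropped about 9 mm and rests at 5 N. Screwing clockwise 60° with a 3 mm sink.

Request:
{"op": "arm_command", "data": {
  "rows": [
    {"grip": 0.1,"linear": [0,0,0.4],"rot": [0,0,0.14]},
    {"grip": 0.1,"linear": [0,0,0.8],"rot": [0,0,0.28]},
    {"grip": 0.1,"linear": [0,0,1.2],"rot": [0,0,0.42]},
    {"grip": 0.1,"linear": [0,0,1.6],"rot": [0,0,0.56]},
    {"grip": 0.1,"linear": [0,0,2.0],"rot": [0,0,0.7]},
    {"grip": 0.1,"linear": [0,0,2.4],"rot": [0,0,0.84]},
    {"grip": 0.1,"linear": [0,0,2.8],"rot": [0,0,0.95]},
    {"grip": 0.1,"linear": [0,0,3],"rot": [0,0,1.03]},
    {"grip": 0.1,"linear": [0,0,3],"rot": [0,0,1.06]},
    {"grip": 0.1,"linear": [0,0,3],"rot": [0,0,1.06]}
  ]
}}

```text
clock: 6.18
position: [488.9, -243.7, 113.4]
ee_rot: [0.005, 1.0, -0.001, 0.0]
contact_force: [-1.9, 1.4, 5.4]
gripper_width: 12.4
grasp_force: 69.9
```

Run:
```python
from h import *
s=arm.read_state();print({k:np.round(v,3) for k,v in s.items()})
x=R.from_quat(s['ee_rot']).as_matrix()[:,0];print(np.degrees(np.arctan2(-x[1],-x[0])))
im=imaging.get_image('wrist');save(im,'w4.png')
```

```text
{'clock': np.float64(6.175), 'joints': array([-0.165,  0.368, -0.347,  0.002, -0.855, -1.418]), 'joint_vel': array([-0.001,  0.001,  0.001, -0.   ,  0.001,  0.004]), 'joint_efforts': array([ -1.957, -32.157,  14.855,   2.348,   0.632,  -1.58 ]), 'position': array([ 488.88 , -243.697,  113.435]), 'ee_rot': array([ 0.005,  1.   , -0.001,  0.   ]), 'contact_force': array([-1.947,  1.385,  5.368]), 'wrist_torque': array([0.631, 0.506, 1.587]), 'grasp_force': np.float64(69.888), 'gripper_width': np.float64(12.423)}
-0.6025112479260871
```

View pics/w4.png

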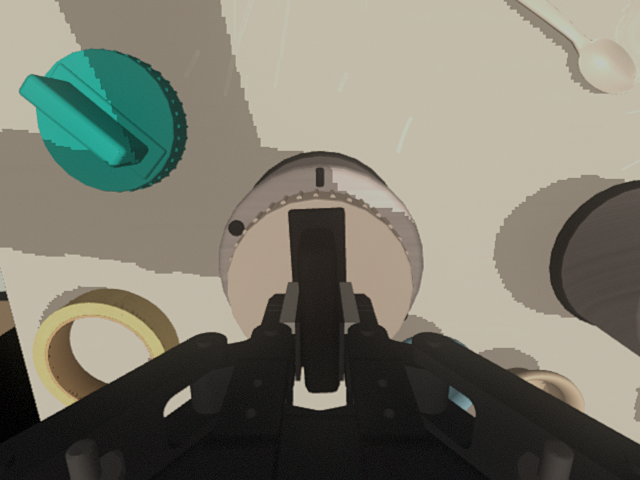

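The bar lines up with the rib at (320,177), and 1.6 N m shows the stop has been met. I'll give one small extra nudge, relax, open and rise.

Request:
{"op": "arm_command", "data": {
  "rows": [
    {"grip": 0.1,"linear": [0,0,0],"rot": [0,0,0.03]},
    {"grip": 0.1,"linear": [0,0,0],"rot": [0,0,0.03]},
    {"grip": 0.1,"linear": [0,0,0],"rot": [0,0,0.0]},
    {"grip": 0.6,"linear": [0,0,-1],"rot": [0,0,0.0]},
    {"grip": 0.6,"linear": [0,0,-1],"rot": [0,0,0.0]},
    {"grip": 0.6,"linear": [0,0,-1],"rot": [0,0,0.0]},
    {"grip": 0.6,"linear": [0,0,-40],"rot": [0,0,0.0]},
    {"grip": 0.6,"linear": [0,0,-100],"rot": [0,0,0]},
    {"grip": 0.6,"linear": [0,0,-160],"rot": [0,0,0]},
    {"grip": 0.6,"linear": [0,0,-160],"rot": [0,0,0]}
  ]
}}

```text
clock: 7.48
position: [491.0, -244.6, 278.2]
ee_rot: [0.009, 1.0, -0.002, 0.006]
contact_force: [0.1, 0.6, -0.5]
gripper_width: 51.3
grasp_force: 0.0
```

Run:
```python
from h import *
s=arm.read_state();print(s['position'],s['contact_force'],s['gripper_width'])
im=imaging.get_image('wrist');t=imaging.get_image('scene')
f=lambda a,x,y,h:cv2.resize(a['frame'][y-h:y+h,x-h:x+h,::-1],(400,400),interpolation=cv2.INTER_CUBIC)
cv2.imwrite('pics/f.png',np.hstack([f(im,320,210,80),f(t,376,212,40)]))
```

```text
[ 490.987903   -244.64716613  278.18373704] [ 0.0595257   0.57392299 -0.47760144] 51.25997646732604
```

View pics/f.png

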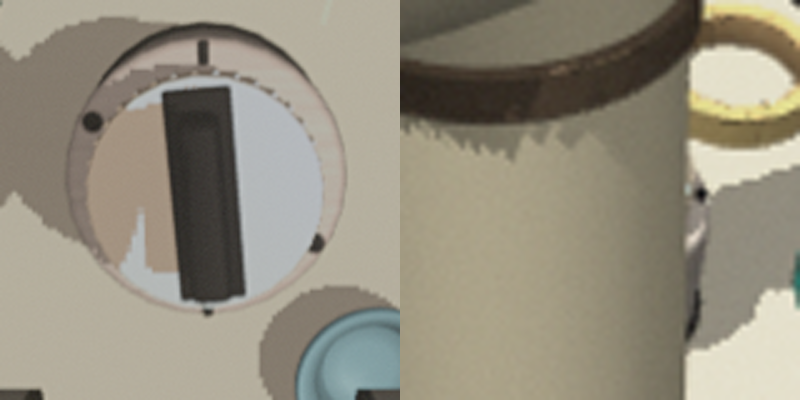

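The bar still looks about 4° anticlockwise of the ribs at (203,50) and (207,312). I'll measure it.

```bash
cat > m.py <<'E'
from h import *
s=arm.read_state();im=imaging.get_image('wrist')
a=im['frame'].max(axis=2)
x0,y0,x1,y1=265,135,378,258
m=np.zeros_like(a);m[y0:y1,x0:x1]=a[y0:y1,x0:x1]<65
n,l,st,c=cv2.connectedComponentsWithStats(m)
for i in range(1,n):
  if st[i,4]>5: print(st[i],c[i].round(1),ray(im,c[i],80,s).round(1))
k=(l==1+np.argmax(st[1:,4]))
cn,_=cv2.findContours(k.astype(np.uint8),0,2)
for z in(108,137):
  print(z,cv2.minAreaRect(np.array([ray(im,p,z,s)[:2] for p in cn[0][:,0]],np.float32)))
E
python3 m.py
```

```text
[279 145  76  22 134] [312.2 151.3] [ 435.2 -249.3   80. ]
[317 153   3   9  24] [318.  156.8] [ 440.1 -244.2   80. ]
[ 303  171   33   87 2182] [318.9 213.3] [ 491.9 -244.4   80. ]
[270 181   8   8  46] [273.7 184.6] [ 464.4 -285.3   80. ]
[363 231   4   6  15] [364.7 234.1] [ 512.8 -201.2   80. ]
108 ((488.17828369140625, -244.09693908691406), (75.45967864990234, 22.333932876586914), 4.024745941162109)
137 ((481.73681640625, -243.9770965576172), (68.34181213378906, 20.227230072021484), 4.024757385253906)
```

About 4° short of home. I'll regrip the bar at its present angle and turn it on to the stop.

Request:
{"op": "arm_command", "data": {
  "rows": [
    {"grip": 0.6,"linear": [0,0,60],"rot": [0,0,-0.087]},
    {"grip": 0.6,"linear": [0,0,115],"rot": [0,0,-0.087]},
    {"grip": 0.6,"linear": [0,0,145],"rot": [0,0,-0.087]},
    {"grip": 0.6,"linear": [0,0,158],"rot": [0,0,-0.087]},
    {"grip": 0.6,"linear": [0,0,158],"rot": [0,0,-0.087]},
    {"grip": 0.1,"linear": [0,0,158],"rot": [0,0,-0.087]},
    {"grip": 0.1,"linear": [0,0,158],"rot": [0,0,-0.087]},
    {"grip": 0.1,"linear": [0,0,158],"rot": [0,0,-0.087]},
    {"grip": 0.1,"linear": [0,0,158],"rot": [0,0,-0.087]},
    {"grip": 0.1,"linear": [0,0,158],"rot": [0,0,-0.087]}
  ]
}}

```text
clock: 8.88
position: [489.2, -243.8, 115.7]
ee_rot: [-0.035, 0.999, -0.0, 0.001]
contact_force: [-0.3, 0.9, 6.3]
gripper_width: 13.0
grasp_force: 61.7
```

Request:
{"op": "arm_command", "data": {
  "rows": [
    {"grip": 0.1,"linear": [0,0,0],"rot": [0,0,0.04]},
    {"grip": 0.1,"linear": [0,0,0],"rot": [0,0,0.08]},
    {"grip": 0.1,"linear": [0,0,0],"rot": [0,0,0.11]},
    {"grip": 0.1,"linear": [0,0,0],"rot": [0,0,0.11]}
  ]
}}

```text
clock: 9.38
position: [489.2, -243.5, 115.7]
ee_rot: [0.016, 1.0, -0.001, 0.001]
contact_force: [-1.6, 2.7, 5.5]
gripper_width: 12.8
grasp_force: 77.0
```

```bash
cat > y.py <<'E'
from h import *
s=arm.read_state();x=R.from_quat(s['ee_rot']).as_matrix()[:,0];print(s['clock'],np.degrees(np.arctan2(-x[1],-x[0])),s['wrist_torque'],s['contact_force'],s['position'],s['grasp_force'],s['gripper_width'])
im=imaging.get_image('wrist')
a=im['frame'].max(axis=2)
for r in (212,220,240,260): # bar pad edges per row
  print(r,np.where(a[r,270:370]<65)[0][[0,-1]]+270)
b=a[160:192,300:340]<65;print(np.argwhere(b).mean(0)[::-1]+[300,160])
E
python3 y.py
```

```text
9.375 -1.8121752520027052 [0.71084064 0.28360963 1.79371882] [-1.58965033  2.73464976  5.50282663] [ 489.19295062 -243.54386169  115.65640817] 77.01592680998147 12.811172929238111
212 [287 341]
220 [288 342]
240 [290 343]
260 [292 343]
[316.97560976 175.43089431]
```

Request:
{"op": "arm_command", "data": {
  "rows": [
    {"grip": 0.1,"linear": [0,0,-1],"rot": [0,0,0.0]},
    {"grip": 0.1,"linear": [0,0,-1],"rot": [0,0,0.04]},
    {"grip": 0.1,"linear": [0,0,-1],"rot": [0,0,0.07]},
    {"grip": 0.1,"linear": [0,0,-1],"rot": [0,0,0.07]}
  ]
}}

```text
clock: 9.93
position: [488.0, -243.6, 115.7]
ee_rot: [0.054, 0.999, -0.0, -0.001]
contact_force: [-2.2, 2.0, 5.5]
gripper_width: 12.7
grasp_force: 109.8
```

```bash
python3 y.py
```

```text
9.925 -6.155384010245421 [0.55605531 0.71247972 1.7563065 ] [-2.22026256  1.9590036   5.47440887] [ 488.04240306 -243.5503889   115.68518712] 109.80471983930329 12.72268946999474
212 [292 335]
220 [282 336]
240 [286 339]
260 [289 341]
[309.296 178.488]
```

The grip now slips round the bar at a steady 1.8 N m, so the bar is against its stop. I'll release without untwisting and look.

Request:
{"op": "arm_command", "data": {
  "rows": [
    {"grip": 0.6,"linear": [0,0,0],"rot": [0,0,0]},
    {"grip": 0.6,"linear": [0,0,0],"rot": [0,0,0]},
    {"grip": 0.6,"linear": [0,0,0],"rot": [0,0,0.0]},
    {"grip": 0.6,"linear": [0,0,-40],"rot": [0,0,0]},
    {"grip": 0.6,"linear": [0,0,-100],"rot": [0,0,-0.1]},
    {"grip": 0.6,"linear": [0,0,-158],"rot": [0,0,-0.1]},
    {"grip": 0.6,"linear": [0,0,-158],"rot": [0,0,-0.1]},
    {"grip": 0.6,"linear": [0,0,-158],"rot": [0,0,-0.1]}
  ]
}}

```text
clock: 10.98
position: [488.0, -243.4, 272.8]
ee_rot: [0.006, 1.0, 0.0, -0.0]
contact_force: [-0.4, -0.9, -0.1]
gripper_width: 51.5
grasp_force: 0.0
```

```bash
python3 m.py
python3 - <<'E'
from h import *
s=arm.read_state();print(s['clock'],s['position'],s['ee_rot'])
im=imaging.get_image('wrist');save(im,'g.png',(258,130,382,265),4.4)
E
```

```text
[279 146  76  21 130] [312.9 151.8] [ 435.1 -248.9   80. ]
[317 153   3   9  19] [318.4 156.8] [ 439.6 -244.1   80. ]
[ 303  172   32   86 2174] [319.  213.9] [ 492.  -244.1   80. ]
[270 182   8   7  45] [273.6 184.9] [ 464.4 -285.5   80. ]
[363 232   4   6  14] [364.6 235.1] [ 513.1 -200.9   80. ]
108 ((488.1097412109375, -243.94198608398438), (74.94605255126953, 22.38193702697754), 3.7267842292785645)
137 ((481.6744689941406, -243.87881469726562), (67.8857650756836, 20.273462295532227), 3.726780414581299)
11.025 [ 487.72014598 -243.36502209  271.97185558] [ 5.54625154e-03  9.99983890e-01  5.68741191e-04 -1.06588529e-03]
```

View pics/g.png

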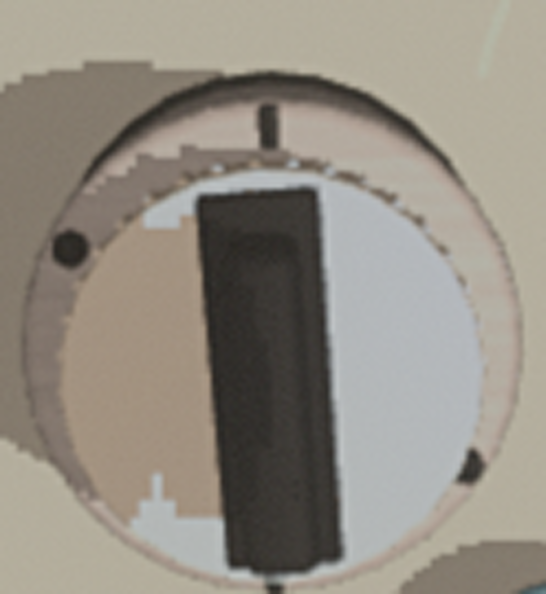

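The bar is still 3.7° off, either at a soft stop or jammed by my downward press. I'll retry with the downward load removed.

Request:
{"op": "arm_command", "data": {
  "rows": [
    {"grip": 0.6,"linear": [0,0,60],"rot": [0,0,-0.07]},
    {"grip": 0.6,"linear": [0,0,115],"rot": [0,0,-0.07]},
    {"grip": 0.6,"linear": [0,0,145],"rot": [0,0,-0.07]},
    {"grip": 0.6,"linear": [0,0,155],"rot": [0,0,-0.07]},
    {"grip": 0.6,"linear": [0,0,155],"rot": [0,0,-0.07]},
    {"grip": 0.1,"linear": [0,0,155],"rot": [0,0,-0.07]},
    {"grip": 0.1,"linear": [0,0,155],"rot": [0,0,-0.07]},
    {"grip": 0.1,"linear": [0,0,155],"rot": [0,0,-0.07]},
    {"grip": 0.1,"linear": [0,0,155],"rot": [0,0,-0.07]}
  ]
}}

```text
clock: 12.2
position: [489.2, -243.7, 119.6]
ee_rot: [-0.03, 1.0, -0.0, 0.001]
contact_force: [-0.2, 1.4, 6.5]
gripper_width: 12.6
grasp_force: 61.6
```

```bash
python3 y.py
```

```text
12.2 3.4640294460311782 [0.46503752 0.23828411 0.11238726] [-0.19790812  1.38358002  6.46784896] [ 489.20287796 -243.73125898  119.63724743] 61.603535413742065 12.603508442298223
212 [293 346]
220 [293 345]
240 [294 345]
260 [294 345]
[326.51724138 174.77586207]
```

The grip is high on the bar, because closing lifts the arm about 2 mm. I'll reopen, go 8 mm lower for a firmer grip and cancel the preload.

Request:
{"op": "arm_command", "data": {
  "rows": [
    {"grip": 0.5,"linear": [0,0,0],"rot": [0,0,0]},
    {"grip": 0.5,"linear": [0,0,0],"rot": [0,0,0]},
    {"grip": 0.5,"linear": [0,0,8],"rot": [0,0,0]},
    {"grip": 0.5,"linear": [0,0,8],"rot": [0,0,0]},
    {"grip": 0.1,"linear": [0,0,8],"rot": [0,0,0]},
    {"grip": 0.1,"linear": [0,0,8],"rot": [0,0,0]},
    {"grip": 0.1,"linear": [0,0,8],"rot": [0,0,0]},
    {"grip": 0.1,"linear": [0,0,8],"rot": [0,0,0]},
    {"grip": 0.1,"linear": [0,0,6.5],"rot": [0,0,0]},
    {"grip": 0.1,"linear": [0,0,6.5],"rot": [0,0,0]}
  ]
}}

```text
clock: 13.5
position: [488.4, -243.4, 111.7]
ee_rot: [-0.03, 1.0, 0.0, 0.0]
contact_force: [0.5, 1.1, -1.0]
gripper_width: 13.2
grasp_force: 60.5
```

```bash
python3 y.py
```

```text
13.5 3.4179113569723594 [ 0.34635156 -0.08146553  0.02666837] [ 0.47838235  1.07708931 -0.98619164] [ 488.44659184 -243.4475015   111.71264124] 60.52452564239502 13.244404827740103
212 [292 346]
220 [291 347]
240 [292 346]
260 [292 346]
[326.0234375 178.34375  ]
```

Request:
{"op": "arm_command", "data": {
  "rows": [
    {"grip": 0.1,"linear": [0,0,0],"rot": [0,0,0.05]},
    {"grip": 0.1,"linear": [0,0,0],"rot": [0,0,0.1]},
    {"grip": 0.1,"linear": [0,0,0],"rot": [0,0,0.12]},
    {"grip": 0.1,"linear": [0,0,0],"rot": [0,0,0.12]}
  ]
}}

```text
clock: 14.05
position: [488.5, -243.3, 111.8]
ee_rot: [0.028, 1.0, -0.0, -0.0]
contact_force: [-0.3, 2.6, -0.4]
gripper_width: 13.1
grasp_force: 90.8
```

```bash
python3 y.py
```

```text
14.05 -3.1583811100288792 [ 0.8129592  -0.05212158  2.32345763] [-0.27317628  2.58486146 -0.3987246 ] [ 488.49589768 -243.33082716  111.81263333] 90.78217942267656 13.14198503281328
212 [299 340]
220 [285 341]
240 [287 342]
260 [289 343]
[313.93129771 177.93129771]
```

Request:
{"op": "arm_command", "data": {
  "rows": [
    {"grip": 0.1,"linear": [0,0,0],"rot": [0,0,0.05]},
    {"grip": 0.1,"linear": [0,0,0],"rot": [0,0,0.08]},
    {"grip": 0.1,"linear": [0,0,0],"rot": [0,0,0.08]}
  ]
}}

```text
clock: 14.48
position: [487.3, -243.6, 111.5]
ee_rot: [0.069, 0.998, -0.0, -0.001]
contact_force: [-3.0, 0.6, -1.0]
gripper_width: 13.3
grasp_force: 137.4
```

```bash
python3 y.py
```

```text
14.475 -7.929200867965427 [0.60633366 1.02317304 2.45153116] [-3.02854559  0.64227275 -0.97741133] [ 487.27391851 -243.57539669  111.46296814] 137.36732748904615 13.290073361157676
212 [322 333]
220 [279 334]
240 [282 337]
260 [286 340]
[305.9037037  181.16296296]
```

Request:
{"op": "arm_command", "data": {
  "rows": [
    {"grip": 0.6,"linear": [0,0,0],"rot": [0,0,0]},
    {"grip": 0.6,"linear": [0,0,0],"rot": [0,0,0]},
    {"grip": 0.6,"linear": [0,0,0],"rot": [0,0,0]},
    {"grip": 0.6,"linear": [0,0,-40],"rot": [0,0,0]},
    {"grip": 0.6,"linear": [0,0,-100],"rot": [0,0,-0.1]},
    {"grip": 0.6,"linear": [0,0,-160],"rot": [0,0,-0.12]},
    {"grip": 0.6,"linear": [0,0,-160],"rot": [0,0,-0.12]},
    {"grip": 0.6,"linear": [0,0,-160],"rot": [0,0,-0.12]}
  ]
}}

```text
clock: 15.52
position: [488.3, -243.4, 271.7]
ee_rot: [0.011, 1.0, 0.0, 0.0]
contact_force: [0.1, 0.3, -1.0]
gripper_width: 51.2
grasp_force: 0.0
```

```bash
python3 m.py
```

```text
[278 145  78  23 134] [312.  151.7] [ 435.4 -249.2   80. ]
[317 153   3   9  26] [318.  157.2] [ 440.3 -244.    80. ]
[ 303  172   33   86 2191] [319.1 213.7] [ 492.1 -244.1   80. ]
[270 182   8   7  43] [273.3 185.1] [ 464.4 -285.5   80. ]
[363 232   4   5  12] [364.8 234.3] [ 513.  -201.1   80. ]
108 ((488.1167907714844, -243.85609436035156), (75.11832427978516, 22.363744735717773), 3.6486105918884277)
137 ((481.66571044921875, -243.7333221435547), (68.01522827148438, 20.24907112121582), 3.6485748291015625)
```

Three pushes at up to 2.4 N m, with and without downward load, all leave the lid in the same place (4.0°, 3.7°, 3.6°). That is the stop, the sink depth matches a fully home lid, and the gripper is clear.

```bash
python3 -c "
from h import *
print(job.job_done())"
```

```text
the job is handed in; nothing more can be done
None
```

The proud lid was turned back until it dropped into the thread, screwed clockwise to a firm stop and released, and the job is handed in; the camera shows the bar still about 3.6° anticlockwise of the ribs, and pushing harder did not close that.

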